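# Find the released bay of the vial incubator and push it open

## Robot

A 7-joint arm with a two-finger parallel gripper is mounted at the origin on a cart in front of the work surface, level with it; the furniture and walls round the work are solid. World frame = base frame: x ahead of the robot, y to its left, z up, the work surface at z = 0. Lengths are in m, angles in rad, forces in N, time in s.
With the tool pointing down it reaches from about 0.4 to 0.875 m from the base axis. Payload 6.5 kg.
Tool frame: the origin (TCP) lies midway between the tips of the shut fingers; the grasp point (between the pads) lies behind it (tcp_to_grasp is the z of the grasp point in the tool frame, in m); z points along the fingers, y is the line along which they close (so a half turn about z gives the same grasp; the last joint's range is limited). The gripper opens to 88 mm and grips with 3 to 60 N. Pads are 18 mm wide; open, the fingers measure 123 mm over their backs; the gripper's body (75 mm by 187 mm) begins 45 mm behind the grasp point.
Start: joints at [-1.273, 0.536, -0.004, 1.538, 0.003, 1.067, -0.071], TCP at [0.231, 0.607, 0.216] pointing down, gripper open.
Joint ranges: [-2.7, 2.7], [-0.37, 2.16], [-1.27, 1.26], [0.24, 2.4], [-1.31, 4.45], [0.19, 1.91], [-2.76, 2.76]. Speed limits (rad/s): [2.39, 2.39, 3.14, 3.14, 3.14, 3.14, 3.14].

## Interface

Orientations are given as a unit quaternion [w, x, y, z].
In Python, from workcell import * gives the robot as it stands.
- The arm moves only by the shell command python3 -m jog 'ROWS' [FORCE]. ROWS is JSON, a list of rows, each a list of 3 entries, a list of its own where there are three numbers: the shift along the tool's x, y, z in units of 25 mm (1.0 is 25 mm), then the turn, a rotation vector about the tool's x, y, z in units of 6 degrees (1.0 is 6 degrees), then the finger opening in mm, from 0 to 88.1. In form: [[[dx, dy, dz], [wx, wy, wz], fingers], ...]. A call has 1 to 8 rows; each row is the pose to reach, as a shift and turn from the pose commanded when the call began, along the tool's axes at that moment; what a row does not reach only later rows make up. A row lasts 1/10 s, in which the tool goes at most 50 mm and 8.59 degrees, less where a joint would pass 70% of its speed; a pose out of reach is approached as far as the arm can. A call with a gripper value outside its range is refused whole. The fingers move at their own pace and stop on an object; FORCE is the grip in N (left out, the last holds). Time passes only in rows, so rows that repeat a pose let the fingers close. It gives the time, the measured TCP pose, the force, the opening and the grip force at its end, in the units of the state.
- get_obs(): the state, without advancing time (a new reading comes with each control period).
- camera(name): name is "scene" or "side" or "wrist"; returns (picture, depth): 420x560x3 uint8, red, green, blue; 420x560 float32, m along the optical axis (not along the pixel's ray), 0 where there is no reading.
- camera_info(name): a dict with "K" (3x3 intrinsics, pixels), "k1" (the pictures are not rectified: a ray, as slopes to the right and down, at radius r is drawn at 1 + k1 r^2 times it, then the intrinsics apply), "cam_to_world" (4x4, takes a point from camera to world coordinates); the wrist camera has in their place "hand_eye" (4x4, takes a point from camera to tool coordinates, whose origin is the TCP and whose axes are the flange's). Camera axes: x right, y up, looking along -z (the intrinsics and any distortion apply to the point x, -y, -z); pixel columns grow to the right and rows downward; lengths in m; the calibration is good to about 2 mm. A picture is of the moment at which its call begins: read the wrist's pose just before it. camera_info takes no time and is no camera call.
- finish_job(): hands the job in; it is judged then, once.
The state is a dict: "time_s": time; "joints": joint angles; "joint_vel": joint speeds; "joint_efforts": joint torques, N m; "position": TCP position; "eef_rot": TCP orientation; "ft_force": force on the tool from outside, world axes, zero at the start; "ft_torque": the same for the moment, N m; "opening": finger opening in m; "gripper_force": force on a finger pad.
Only numpy, scipy, OpenCV 4.12 (cv2) and the standard library are available. Lean on these libraries where they do the work, as an engineer would, in place of code of your own. Each camera call takes 0.05 s, during which the arm holds its last target. There are 200 camera calls.

## Task

The incubator keeps the covers of its running bays locked and has released only the finished one, but they all look alike: press down with closed fingertips on the ribbed thumb end at the back of each cover until you find the one that rocks, then push its raised front edge up and over until the cover stands open, leaning back against its stop. Only press and push, gently and without forcing any cover, and leave the other covers shut and the bottle, beaker, timer and loose vial standing where they are.

Things in the scene. Friction and masses are not known exactly. Their poses are not given: they have to be found in the camera images.
- incubator: White four-bay vial incubator, fixed: 256 mm wide (y), 150 mm deep (x), deck top at z = 78 mm. Origin: centre of its underside; x points to its rear (away from the robot at yaw 0), y to its left, z up. Four equal grey covers lie side by side in the deck, centred at y = +93, +31, -31, -93 mm (covers 1 to 4, left to right). All hinge on one line along y at x = +18, z = 80 mm. Display on the front (-x).
- cover_1 (a joint): Hinge angle (rad) of cover 1, the leftmost, a see-saw plate. 0 = shut and level; grows as the thumb end goes down and the front edge rises; 1.57 = upright; 1.85 = open, leaning back on its stop. One cover of the four is released, the rest are locked. The released one gives under 2 to 3 N on its thumb end and stays at any angle it is left (friction hinge).
- cover_1_thumb (a point): Where to press cover 1: middle of the ribbed top of its thumb end, 24 mm behind the hinge, 83 mm above the trolley when shut; moves with the cover. There is free space below for pressing a released one 15 mm or more down.
- cover_1_lip (a point): Middle of the front edge of cover 1, 83 mm in front of the hinge, half-way through its 6 mm thickness, 80 mm above the trolley when shut; moves with the cover and rises about 3.5 times as far as the thumb point sinks.
- cover_2 (a joint): Hinge angle (rad) of cover 2, the second from the left, a see-saw plate. 0 = shut and level; grows as the thumb end goes down and the front edge rises; 1.57 = upright; 1.85 = open, leaning back on its stop. A locked cover is held from below by a hidden bolt: its thumb end yields at most 5 mm, springily (about 1.5 mm under 10 N, rising back), and it cannot be opened.
- cover_2_thumb (a point): Where to press cover 2: middle of the ribbed top of its thumb end, 24 mm behind the hinge, 83 mm above the trolley when shut; moves with the cover. There is free space below for pressing a released one 15 mm or more down.
- cover_2_lip (a point): Middle of the front edge of cover 2, 83 mm in front of the hinge, half-way through its 6 mm thickness, 80 mm above the trolley when shut; moves with the cover and rises about 3.5 times as far as the thumb point sinks.
- cover_3 (a joint): Hinge angle (rad) of cover 3, the third from the left, a see-saw plate. 0 = shut and level; grows as the thumb end goes down and the front edge rises; 1.57 = upright; 1.85 = open, leaning back on its stop. Covers are rigid plates 54 mm wide (y), 125 mm long (x), 6 mm thick, tops 5 mm above the deck: 83 mm lie in front of the hinge, 42 mm behind it (thumb end).
- cover_3_thumb (a point): Where to press cover 3: middle of the ribbed top of its thumb end, 24 mm behind the hinge, 83 mm above the trolley when shut; moves with the cover. There is free space below for pressing a released one 15 mm or more down.
- cover_3_lip (a point): Middle of the front edge of cover 3, 83 mm in front of the hinge, half-way through its 6 mm thickness, 80 mm above the trolley when shut; moves with the cover and rises about 3.5 times as far as the thumb point sinks.
- cover_4 (a joint): Hinge angle (rad) of cover 4, the rightmost, a see-saw plate. 0 = shut and level; grows as the thumb end goes down and the front edge rises; 1.57 = upright; 1.85 = open, leaning back on its stop. All four covers look and measure the same; which one is released differs from start to start.
- cover_4_thumb (a point): Where to press cover 4: middle of the ribbed top of its thumb end, 24 mm behind the hinge, 83 mm above the trolley when shut; moves with the cover. There is free space below for pressing a released one 15 mm or more down.
- cover_4_lip (a point): Middle of the front edge of cover 4, 83 mm in front of the hinge, half-way through its 6 mm thickness, 80 mm above the trolley when shut; moves with the cover and rises about 3.5 times as far as the thumb point sinks.
- reagent_b: A clear reagent bottle with a blue screw cap, 58 mm across and 123 mm high, loose, standing behind the incubator at the left; origin at the centre of its underside. To be left alone.
- beaker: A clear beaker, 72 mm across and 90 mm high, loose, behind the incubator at the right; origin at the centre of its underside. To be left alone.
- timer: A white dial timer, 58x62x58 mm, loose, behind the incubator, next to the bottle; origin at the centre of its underside. To be left alone.
- vial: A small glass vial with a coloured snap cap, 12 mm across and 34 mm high, loose, standing on the trolley to the left of the incubator; origin at the centre of its underside. To be left alone.

How it is judged:
By the outcome, as a careful person would: the job done as asked, in the order asked, and still so for the second after the job is handed in, with the robot touching nothing.
It also fails if it takes over 58 s, if anything falls off the work surface, if the arm or the gripper's body presses on something with over 40 N, if the wrist force passes 120 N, or if a joint passes its speed limit or range.

## Working session

There is one attempt and no reset: what is moved stays moved. The work goes in short steps, Python scripts to look and compute and a shell command to move; the robot and the scene stay as the last step left them, time stands still between calls to the robot, and variables do not carry over. Pictures are saved under pics/ and viewed, at most 10 in all, crops included, and the job is handed in when it is done.

```bash
mkdir -p pics
cat > h.py <<'E'
from workcell import *
import numpy as np, cv2
def save(n,f):
    im,d=camera(n); cv2.imwrite('pics/'+f+'.png',im[:,:,::-1]); np.save(f+'.npy',d); return im,d
def pts(name,d,T=None):
    i=camera_info(name);K=np.array(i['K']);k1=i['k1']
    v,u=np.mgrid[0:420,0:560]
    xd=(u-K[0,2])/K[0,0];yd=(v-K[1,2])/K[1,1]
    x,y=xd.copy(),yd.copy()
    for _ in range(8):
        s=1+k1*(x*x+y*y);x=xd/s;y=yd/s
    P=np.stack([x*d,-y*d,-d],-1)
    T=np.array(i['cam_to_world']) if T is None else T
    return P@T[:3,:3].T+T[:3,3]
E
python3 - <<'E'
from h import *
o=get_obs();print({k:np.round(o[k],3) for k in o})
save('scene','s1');save('side','d1')
a=cv2.imread('pics/s1.png')
for n in('scene','side'):
    i=camera_info(n);print(n,np.round(i['cam_to_world'],3).tolist(),i['K'],i['k1'])
E
```

```text
{'time_s': np.float64(0.0), 'joints': array([-1.273,  0.537, -0.004,  1.539,  0.003,  1.067, -0.071]), 'joint_vel': array([-0.001,  0.002, -0.001, -0.   , -0.001, -0.   , -0.002]), 'joint_efforts': array([ 0.0000e+00, -5.7098e+01,  9.9100e-01, -2.5161e+01, -5.6000e-02,
        1.8000e-02,  0.0000e+00]), 'position': array([0.231, 0.607, 0.215]), 'eef_rot': array([-0.   ,  0.181,  0.984, -0.001]), 'ft_force': array([-0.094,  0.327,  0.074]), 'ft_torque': array([ 0.031, -0.023, -0.022]), 'gripper_force': np.float64(0.0), 'opening': np.float64(0.088)}
scene [[-0.864, 0.377, -0.335, 0.3], [-0.504, -0.641, 0.579, 0.443], [0.004, 0.669, 0.743, 0.776], [0.0, 0.0, 0.0, 1.0]] [[495.30362874   0.         278.04671648]
 [  0.         495.30362874 213.049006  ]
 [  0.           0.           1.        ]] -0.08711848944173795
side [[-1.0, -0.02, -0.009, 0.572], [0.006, -0.646, 0.763, 0.667], [-0.021, 0.763, 0.646, 0.708], [0.0, 0.0, 0.0, 1.0]] [[536.96053763   0.         281.281061  ]
 [  0.         536.96053763 208.10522198]
 [  0.           0.           1.        ]] -0.17911569449932466
```

View pics/s1.png

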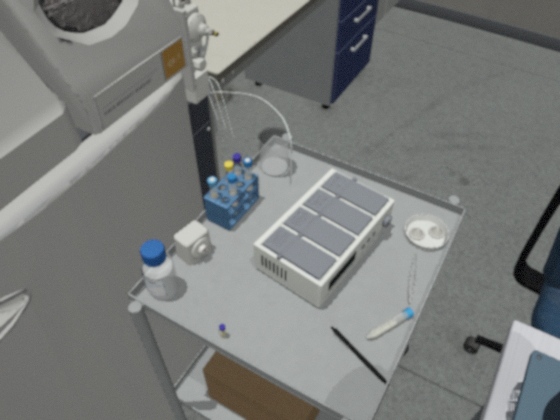

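View pics/d1.png

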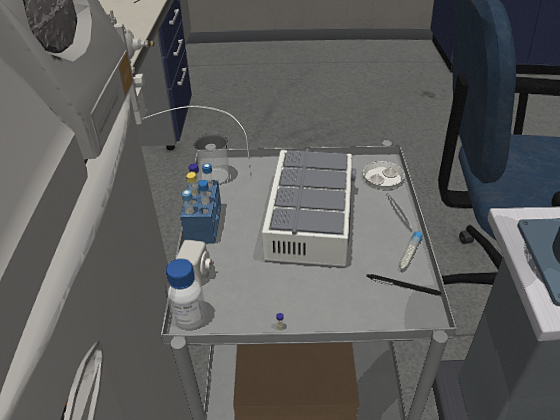

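Both views show the incubator with its four covers (side view cols 265–355, rows 150–262). The bottle, timer, blue rack and beaker stand behind it, and the vial is at side (280,320). Next I locate the deck and covers from depth.

Run:
```python
from h import *
for n,f,rc in(('scene','s1',(165,310,250,400)),('side','d1',(140,270,255,360))):
    P=pts(n,np.load(f+'.npy'));im=cv2.imread(f'pics/{f}.png').astype(int)
    w=np.zeros((420,560),bool);w[rc[0]:rc[1],rc[2]:rc[3]]=1
    m=w&(P[...,2]>.07)&(P[...,2]<.092)
    r=cv2.minAreaRect((P[m][:,:2]*1000).astype(np.float32));print(n,'deck',r)
    g=im.mean(2); c=m&(g<130)
    r=cv2.minAreaRect((P[c][:,:2]*1000).astype(np.float32));print(n,'covers',r,np.median(P[c][:,2]))
    lab=cv2.connectedComponentsWithStats(cv2.erode(c.astype(np.uint8),np.ones((2,2))))
    for i in range(1,lab[0]):
        if lab[2][i,4]>200:
            q=P[lab[1]==i];print(cv2.minAreaRect((q[:,:2]*1000).astype(np.float32)))
    # tall things
    for a in((0.8,1.1),):pass
P=pts('side',np.load('d1.npy'))
for nm,v,u in(('bottle',270,182),('timer',262,190),('rack',210,200),('rackcap',170,207),('beaker',145,212),('vial',317,280)):print(nm,P[v,u])
```

```text
scene deck ((585.158935546875, -139.51255798339844), (258.1318359375, 268.953369140625), 82.08883666992188)
scene covers ((594.7123413085938, -110.7542724609375), (197.11607360839844, 256.50518798828125), 83.11792755126953) 0.0801368511252713
side deck ((524.9107055664062, -132.43905639648438), (260.6773986816406, 150.60543823242188), 82.27218627929688)
side covers ((519.6962890625, -129.9325714111328), (257.07550048828125, 139.84559631347656), 82.20976257324219) 0.08205228279199661
((523.7234497070312, -130.32591247558594), (253.18299865722656, 126.7004623413086), 82.67073822021484)
bottle [0.73033516 0.11615257 0.12411219]
timer [0.72077796 0.09720097 0.12162401]
rack [ 0.73279934 -0.09234291  0.06495201]
rackcap [ 0.72148471 -0.15804276  0.10883763]
beaker [ 0.73186638 -0.31621493  0.06133184]
vial [0.58523391 0.1347464  0.03204893]
```

```bash
cat >> h.py <<'E'
from scipy.spatial.transform import Rotation as R
C=np.array([.5255,-.1315,0]);YAW=np.radians(-7.7)
X=np.array([np.cos(YAW),np.sin(YAW),0]);Y=np.array([-X[1],X[0],0]);YS=[.093,.031,-.031,-.093]
def rot():
    q=get_obs()['eef_rot'];return R.from_quat([q[1],q[2],q[3],q[0]]).as_matrix()
def inc(x,y,z): return C+X*x+Y*y+np.array([0,0,z])
def want(pitch=0): # tool y along Y, z down, pitched about Y
    z=np.array([0,0,-1.]);return R.from_rotvec(Y*pitch).as_matrix()@np.stack([np.cross(Y,z),Y,z],1)
def go(p,Rw=None):
    A=rot();o=get_obs()
    if Rw is None:Rw=want()
    print('t',o['time_s'],'F',np.round(o['ft_force'],1),'shift',np.round(A.T@(p-o['position'])/.025,2),'turn',np.round(np.degrees(R.from_matrix(A.T@Rw).as_rotvec())/6,2))
E
python3 -c "
from h import *
go(inc(.042,.093,.17)); print(rot())"; ls; python3 -c "
import workcell;print([k for k in dir(workcell) if k[0]!='_'])"
```

```text
t 0.1 F [-0.7 -0.4 -0.5] shift [-22.3  -19.41   1.85] turn [-0.01 -0.   -2.19]
[[-9.34590200e-01  3.55725952e-01 -4.52743992e-04]
 [ 3.55726224e-01  9.34589018e-01 -1.49027289e-03]
 [-1.06999179e-04 -1.55384735e-03 -9.99998787e-01]]
d1.npy
h.py
pics
s1.npy
['MotionError', 'camera', 'camera_info', 'finish_job', 'get_obs', 'tcp_to_grasp']
```

```bash
python3 -m jog '[[[-1,-0.9,0],[0,0,-0.3],0],[[-2.4,-2.1,0],[0,0,-0.6],0],[[-3.9,-3.4,0],[0,0,-1],0],[[-5.4,-4.7,0],[0,0,-1.4],0],[[-6.9,-6,0],[0,0,-1.8],0],[[-8.4,-7.3,0],[0,0,-2.2],0],[[-9.9,-8.6,0],[0,0,-2.2],0],[[-11.4,-9.9,0],[0,0,-2.2],0]]' && python3 -c "
from h import *
go(inc(.042,.093,.17))"
```

```text
time_s: 0.9
position: [0.41, 0.2727, 0.2161]
eef_rot: [-0.0, 0.067, 0.998, -0.0]
ft_force: [1.0, 0.6, -0.9]
opening: 0.0263
gripper_force: 0.0
t 0.9 F [ 1.   0.6 -0.9] shift [ -8.41 -11.69   1.85] turn [-0.   -0.    0.01]
```

```bash
python3 -m jog '[[[-1.1,-1.5,0],[0,0,0],0],[[-2.2,-3,0],[0,0,0],0],[[-3.3,-4.5,0],[0,0,0],0],[[-4.4,-6.1,0],[0,0,0],0],[[-5.5,-7.7,0.5],[0,0,0],0],[[-6.6,-9.2,1],[0,0,0],0],[[-7.7,-10.7,1.5],[0,0,0],0],[[-8.4,-11.7,1.8],[0,0,0],0]]'
python3 - <<'E'
from h import *
go(inc(.042,.093,.17))
o=get_obs();T=np.eye(4);T[:3,:3]=rot();T[:3,3]=o['position']
im,d=save('wrist','w1');i=camera_info('wrist')
P=pts('wrist',d,T@np.array(i['hand_eye']));np.save('w1P.npy',P)
E
```

```text
time_s: 1.7
position: [0.5791, -0.0469, 0.17]
eef_rot: [-0.0, 0.068, 0.998, -0.001]
ft_force: [1.2, -0.1, 0.5]
opening: 0.0002
gripper_force: 0.0
t 1.7 F [ 1.2 -0.1  0.5] shift [-0.01  0.08  0.  ] turn [-0.02 -0.01 -0.02]
```

View pics/w1.png

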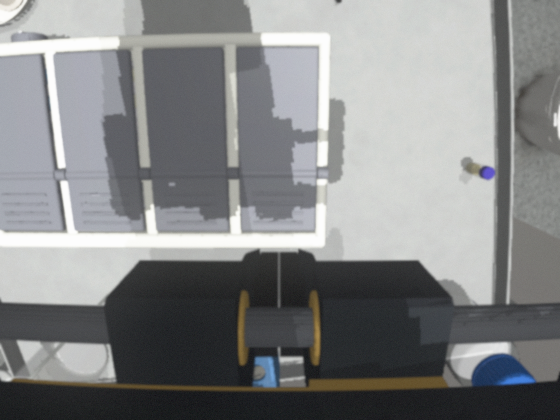

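The wrist view shows cover 1 at cols 238–318, rows 45–232, its hinge pin line near row 173 and its ribs near rows 195–225. I check these against the model pose.

Run:
```python
from h import *
P=np.load('w1P.npy')
for n,v,u in(('c1 front mid',48,280),('c1 back mid',228,278),('c1 left mid',140,318),('c1 right',140,240),('hinge',173,278),('c2 left',140,225),('c4 right?',140,5),('deck back',243,278),('deck front',37,278),('deck left',140,328)):
    q=P[v,u]-C; print(n,np.round([q@X*1000,q@Y*1000,q[2]*1000],1))
im=cv2.imread('pics/w1.png');
m=(P[...,2]>.07)&(P[...,2]<.09);m[248:]=0
q=P[m]-C;print('xrange',np.percentile(q@X,[.5,99.5]),'ymax',np.percentile(q@Y,[99.5]))
for a in(-.1,0,.1):
    s=abs(q@Y-a)<.01;print(a,np.percentile((q@X)[s],[1,99]))
go(inc(.042,.093,.1))
```

```text
c1 front mid [-63.6  90.8  83.1]
c1 back mid [57.4 89.4 82.5]
c1 left mid [ -4.3 117.1  76.2]
c1 right [-4.9 63.8 83. ]
hinge [17.6 89.4 83.4]
c2 left [-4.8 53.4 81. ]
c4 right? [  -7.7 -103.8   83.8]
deck back [70.2 89.3 78.6]
deck front [-71.3  89.6  78.2]
deck left [  1.2 133.8   0.7]
xrange [-0.07398163  0.0731741 ] ymax [0.12258476]
-0.1 [-0.07285138  0.07315597]
0 [-0.0731893   0.07162759]
0.1 [-0.07347137  0.07209675]
t 1.75 F [ 1.2 -4.  -0.5] shift [0.06 0.28 2.77] turn [-0.04  0.   -0.06]
```

```bash
sed -i 's/^C=np.array.*;YAW/YAW/; s/^X=np.array/X=np.array/' h.py; sed -i '/^Y*X=np/a C=np.array([.5255,-.1315,0])-Y*.0025' h.py; grep -n "YAW\|^C" h.py; python3 -c "
from h import *
go(inc(.042,.093,.088))"
```

```text
16:YAW=np.radians(-7.7)
17:X=np.array([np.cos(YAW),np.sin(YAW),0]);Y=np.array([-X[1],X[0],0]);YS=[.093,.031,-.031,-.093]
18:C=np.array([.5255,-.1315,0])-Y*.0025
t 1.75 F [ 1.2 -4.  -0.5] shift [0.06 0.18 3.25] turn [-0.04  0.   -0.06]
```

```bash
python3 -m jog '[[[0,0.0,1],[0,0,0],0],[[0,0,2],[0,0,0],0],[[0,0,2.8],[0,0,0],0],[[0,0,3.2],[0,0,0],0],[[0,0,3.2],[0,0,0],0],[[0,0,3.2],[0,0,0],0]]' 10 && python3 -c "
from h import *
go(inc(.042,.093,.083))"
```

```text
time_s: 2.35
position: [0.5792, -0.043, 0.0919]
eef_rot: [0.0, 0.067, 0.998, 0.0]
ft_force: [-0.1, 0.5, 0.9]
opening: 0.0006
gripper_force: 0.0
t 2.35 F [-0.1  0.5  0.9] shift [-0.02 -0.17  0.35] turn [0.   0.01 0.01]
```

```bash
python3 -m jog '[[[0,-0.1,0.15],[0,0,0],0],[[0,-0.1,0.25],[0,0,0],0],[[0,-0.1,0.32],[0,0,0],0],[[0,-0.1,0.38],[0,0,0],0],[[0,-0.1,0.44],[0,0,0],0],[[0,-0.1,0.44],[0,0,0],0]]'
```

```text
time_s: 2.95
position: [0.5783, -0.0455, 0.0801]
eef_rot: [-0.0, 0.067, 0.998, 0.0]
ft_force: [-0.8, -0.0, 0.4]
opening: 0.0004
gripper_force: 0.0
```

```bash
python3 -m jog '[[[0,0,0.05],[0,0,0],0],[[0,0,0.1],[0,0,0],0],[[0,0,0.1],[0,0,0],0]]'; python3 -m jog '[[[0,0,0.05],[0,0,0],0],[[0,0,0.1],[0,0,0],0],[[0,0,0.1],[0,0,0],0]]'
```

```text
time_s: 3.25
position: [0.5784, -0.0456, 0.0775]
eef_rot: [-0.0, 0.067, 0.998, -0.0]
ft_force: [-0.7, -0.5, -0.8]
opening: 0.0006
gripper_force: 0.0
time_s: 3.55
position: [0.5783, -0.0456, 0.075]
eef_rot: [-0.0, 0.067, 0.998, -0.0]
ft_force: [-0.4, -0.5, -0.8]
opening: 0.0007
gripper_force: 0.0
```

Run:
```python
from h import *
im,d=camera('side');P=pts('side',d);np.save('d2.npy',d)
cv2.imwrite('pics/d2.png',cv2.resize(im[130:340,160:440,::-1],None,fx=2.8,fy=2.8,interpolation=3))
for k in YS:
    for x in(-.06,-.03,0):
        q=inc(x,k,0);m=np.hypot(P[...,0]-q[0],P[...,1]-q[1])<.008;print(k,x,np.round(np.median(P[m][:,2])*1000,1) if m.any() else None)
```

```text
0.093 -0.06 79.8
0.093 -0.03 81.1
0.093 0 259.9
0.031 -0.06 81.9
0.031 -0.03 81.9
0.031 0 81.9
-0.031 -0.06 82.1
-0.031 -0.03 82.6
-0.031 0 81.9
-0.093 -0.06 82.3
-0.093 -0.03 82.7
-0.093 0 82.1
```

View pics/d2.png

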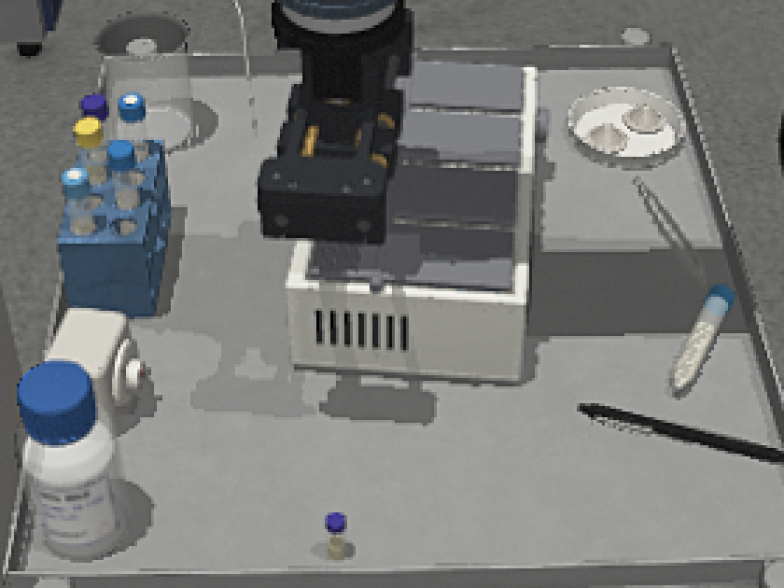

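The side view shows cover 1 still shut and the fingertips hidden behind the palm. I read no force at z=75 mm, so I look with the wrist camera.

Run:
```python
from h import *
o=get_obs();print(o['position'],o['ft_force'],o['ft_torque'],tcp_to_grasp)
im,d=save('wrist','w2');i=camera_info('wrist');H=np.array(i['hand_eye']);print(np.round(H,3).tolist())
c=np.linalg.inv(H)[:3,3];K=np.array(i['K']);print('tcp px',K[0,2]+K[0,0]*c[0]/-c[2],K[1,2]+K[1,1]*c[1]/c[2]*1)
```

```text
[ 0.57842915 -0.0455907   0.07513807] [-0.76336435 -1.09427736 -0.89066396] [ 0.01953991 -0.01022178 -0.03050054] -0.0187
[[0.001, 0.967, 0.257, 0.066], [1.0, -0.001, -0.0, -0.001], [0.0, 0.257, -0.967, -0.168], [0.0, 0.0, 0.0, 1.0]]
tcp px 280.7473162613156 252.1331861524127
```

View pics/w2.png

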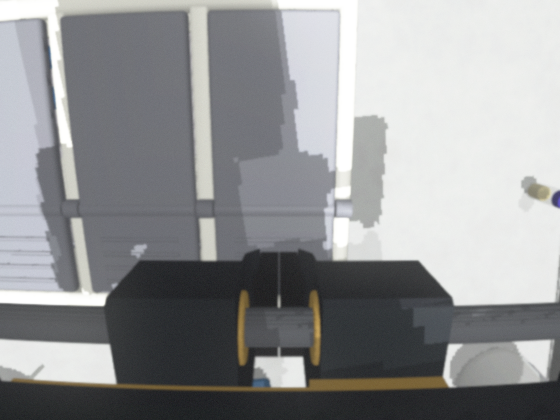

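Cover 1's front looks wider (208–342 px) than cover 2's (62–188), so its front may be raised. I check with depth.

Run:
```python
from h import *
o=get_obs();T=np.eye(4);T[:3,:3]=rot();T[:3,3]=o['position']
P=pts('wrist',np.load('w2.npy'),T@np.array(camera_info('wrist')['hand_eye']))
for u in(20,125,275,198):print(u,[np.round(P[v,u,2]*1000,1) for v in(20,60,100,140,180,225)])
P=pts('side',np.load('d2.npy'))
q=P-C;x=q@X;y=q@Y
for k in YS:
    for a in np.arange(-.07,0,.01):
        m=(abs(y-k)<.02)&(abs(x-a)<.004)&(P[...,2]>.06)&(P[...,2]<.13);print(k,round(a,2),np.round(np.median(P[m][:,2])*1000,1) if m.any() else None)
```

```text
20 [np.float64(82.3), np.float64(82.0), np.float64(83.7), np.float64(84.4), np.float64(84.5), np.float64(83.5)]
125 [np.float64(82.7), np.float64(82.9), np.float64(82.5), np.float64(83.5), np.float64(83.6), np.float64(84.0)]
275 [np.float64(82.4), np.float64(82.9), np.float64(82.6), np.float64(83.6), np.float64(82.9), np.float64(82.1)]
198 [np.float64(79.7), np.float64(76.5), np.float64(78.8), np.float64(77.9), np.float64(78.1), np.float64(26.1)]
0.093 -0.07 76.6
0.093 -0.06 82.2
0.093 -0.05 82.3
0.093 -0.04 82.2
0.093 -0.03 82.3
0.093 -0.02 82.1
0.093 -0.01 82.2
0.093 0.0 82.5
0.031 -0.07 76.9
0.031 -0.06 82.2
0.031 -0.05 82.1
0.031 -0.04 82.1
0.031 -0.03 81.8
0.031 -0.02 82.4
0.031 -0.01 82.3
0.031 0.0 82.0
-0.031 -0.07 76.7
-0.031 -0.06 82.0
-0.031 -0.05 82.3
-0.031 -0.04 82.0
-0.031 -0.03 82.3
-0.031 -0.02 82.3
-0.031 -0.01 82.4
-0.031 0.0 82.0
-0.093 -0.07 77.4
-0.093 -0.06 82.4
-0.093 -0.05 82.5
-0.093 -0.04 82.3
-0.093 -0.03 82.7
-0.093 -0.02 82.6
-0.093 -0.01 82.2
-0.093 0.0 82.5
```

Run:
```python
from h import *
i=camera_info('wrist');H=np.array(i['hand_eye'])
P=pts('wrist',np.load('w2.npy'),H)
for v in range(236,300,5):print(v,[np.round(P[v,u]*1000,0).tolist() for u in(225,262,272,300)])
```

```text
236 [[11.0, -25.0, -8.0], [11.0, -9.0, -8.0], [10.0, -4.0, -7.0], [11.0, 9.0, -7.0]]
241 [[8.0, -26.0, -7.0], [9.0, -9.0, -8.0], [9.0, -4.0, -9.0], [9.0, 9.0, -8.0]]
246 [[6.0, -26.0, -7.0], [6.0, -9.0, -9.0], [6.0, -4.0, -8.0], [6.0, 9.0, -7.0]]
251 [[3.0, -26.0, -7.0], [3.0, -9.0, -7.0], [3.0, -4.0, -7.0], [10.0, 8.0, -25.0]]
256 [[1.0, -26.0, -8.0], [9.0, -8.0, -27.0], [9.0, -4.0, -28.0], [10.0, 7.0, -31.0]]
261 [[33.0, -13.0, -92.0], [9.0, -7.0, -33.0], [9.0, -4.0, -32.0], [11.0, 7.0, -36.0]]
266 [[34.0, -12.0, -95.0], [9.0, -7.0, -37.0], [9.0, -4.0, -38.0], [11.0, 7.0, -42.0]]
271 [[33.0, -12.0, -97.0], [9.0, -7.0, -42.0], [9.0, -3.0, -42.0], [9.0, 7.0, -41.0]]
276 [[33.0, -12.0, -99.0], [9.0, -7.0, -47.0], [9.0, -3.0, -45.0], [66.0, -1.0, -168.0]]
281 [[34.0, -11.0, -102.0], [9.0, -7.0, -49.0], [9.0, -3.0, -51.0], [9.0, 6.0, -51.0]]
286 [[34.0, -11.0, -105.0], [9.0, -7.0, -55.0], [9.0, -3.0, -54.0], [9.0, 6.0, -54.0]]
291 [[33.0, -11.0, -105.0], [9.0, -6.0, -58.0], [9.0, -3.0, -58.0], [9.0, 6.0, -57.0]]
296 [[33.0, -11.0, -108.0], [9.0, -6.0, -62.0], [9.0, -3.0, -61.0], [9.0, 6.0, -61.0]]
```

The fingertips seem to end short of the nominal TCP: the surface under them reads at −8 mm, but no finger shows below about −20 mm. I keep lowering in small steps and watch the force.

```bash
for k in 1 2; do python3 -m jog '[[[0,0,0.06],[0,0,0],0],[[0,0,0.12],[0,0,0],0],[[0,0,0.12],[0,0,0],0]]' | grep -E 'posi|ft_f'; done
```

```text
position: [0.5783, -0.0455, 0.072]
ft_force: [-0.1, -0.3, 1.0]
position: [0.5783, -0.0455, 0.069]
ft_force: [-0.5, -0.4, -1.3]
```

```bash
python3 -m jog '[[[0,0,0.06],[0,0,0],0],[[0,0,0.12],[0,0,0],0],[[0,0,0.12],[0,0,0],0]]' | grep -E 'posi|ft_f'; python3 -m jog '[[[0,0,0.06],[0,0,0],0],[[0,0,0.12],[0,0,0],0],[[0,0,0.12],[0,0,0],0]]' | grep -E 'posi|ft_f'
```

```text
position: [0.5783, -0.0455, 0.066]
ft_force: [0.1, 0.6, 0.4]
position: [0.5783, -0.0456, 0.063]
ft_force: [-0.6, 0.9, 0.1]
```

Run:
```python
from h import *
o=get_obs();print(o['position'],o['ft_force'],o['joint_efforts'])
T=np.eye(4);T[:3,:3]=rot();T[:3,3]=o['position']
im,d=camera('wrist');P=pts('wrist',d,T@np.array(camera_info('wrist')['hand_eye']))
cv2.imwrite('pics/w3.png',im[:,:,::-1])
q=P-C
for k in YS[:3]:
  for a in(-.05,-.02,.005,.035):
    m=(abs(q@Y-k)<.01)&(abs(q@X-a)<.004)&(P[...,2]<.14);print(k,a,np.round(np.median(P[m][:,2])*1000,1) if m.any() else None)
```

```text
[ 0.57831937 -0.04555296  0.06299407] [-0.58681023  0.90711763  0.07823408] [ 1.62638363e-02 -5.40444982e+01  4.03552249e+00 -1.80256909e+01
  1.41376094e-02  3.88473936e-02  4.43860714e-03]
0.093 -0.05 82.9
0.093 -0.02 82.9
0.093 0.005 82.9
0.093 0.035 111.1
0.031 -0.05 83.0
0.031 -0.02 82.9
0.031 0.005 82.9
0.031 0.035 83.1
-0.031 -0.05 45.9
-0.031 -0.02 46.4
-0.031 0.005 82.8
-0.031 0.035 83.1
```

View pics/w3.png

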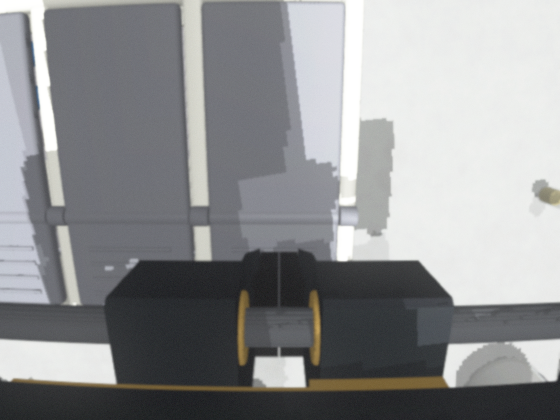

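Cover 1 is still level with no contact. I check with the side camera for any lifted cover, then keep lowering in small steps.

```bash
cat >> h.py <<'E'
def levels():
    im,d=camera('side');P=pts('side',d);q=P-C;x=q@X;y=q@Y
    for k in YS:
        print(k,[ (round(a,2),float(np.round(np.median(P[m][:,2])*1000,1))) for a in np.arange(-.06,.06,.02) for m in [(abs(y-k)<.015)&(abs(x-a)<.004)&(P[...,2]>.02)&(P[...,2]<.13)] if m.any()])
E
python3 -c "
from h import *
levels()"
python3 -m jog '[[[0,0,0.04],[0,0,0],0],[[0,0,0.08],[0,0,0],0],[[0,0,0.08],[0,0,0],0]]' | grep -E 'posi|ft_f'
```

```text
0.093 [(np.float64(-0.06), 82.1), (np.float64(-0.04), 82.4), (np.float64(-0.02), 82.4), (np.float64(0.0), 82.1), (np.float64(0.02), 81.8), (np.float64(0.04), 81.6)]
0.031 [(np.float64(-0.06), 82.3), (np.float64(-0.04), 82.2), (np.float64(-0.02), 82.4), (np.float64(0.0), 82.3), (np.float64(0.02), 82.8)]
-0.031 [(np.float64(-0.06), 82.2), (np.float64(-0.04), 82.4), (np.float64(-0.02), 82.2), (np.float64(0.0), 81.8), (np.float64(0.02), 84.1)]
-0.093 [(np.float64(-0.06), 82.4), (np.float64(-0.04), 82.1), (np.float64(-0.02), 82.2), (np.float64(0.0), 82.3)]
position: [0.5784, -0.0455, 0.0611]
ft_force: [0.4, -1.2, 0.1]
```

```bash
python3 -m jog '[[[0,0,0.04],[0,0,0],0],[[0,0,0.08],[0,0,0],0],[[0,0,0.08],[0,0,0],0]]' | grep -E 'posi|ft_f';python3 -m jog '[[[0,0,0.04],[0,0,0],0],[[0,0,0.08],[0,0,0],0],[[0,0,0.08],[0,0,0],0]]' | grep -E 'posi|ft_f'
```

```text
position: [0.5787, -0.0456, 0.0601]
ft_force: [-3.6, 0.8, 9.4]
position: [0.5788, -0.0456, 0.0594]
ft_force: [-7.0, 0.6, 22.1]
```

Contact came at TCP z≈61 mm, so the real tip sits about 22 mm short of the TCP. Cover 1 is stiff at 22 N, so it is locked. On to cover 2.

```bash
python3 -m jog '[[[0,0,-0.6],[0,0,0],0],[[0,-0.5,-0.9],[0,0,0],0],[[0,-1.5,-0.9],[0,0,0],0],[[0,-2.2,-0.8],[0,0,0],0],[[0,-2.48,-0.4],[0,0,0],0],[[0,-2.48,-0.2],[0,0,0],0],[[0,-2.48,-0.2],[0,0,0],0]]'; python3 -c "
from h import *
go(inc(.042,.031,.063))"
```

```text
time_s: 6.55
position: [0.5696, -0.1065, 0.0611]
eef_rot: [-0.001, 0.067, 0.998, 0.0]
ft_force: [-0.8, 0.1, 0.1]
opening: 0.0005
gripper_force: 0.0
t 6.55 F [-0.8  0.1  0.1] shift [-0.06 -0.09 -0.08] turn [ 0.   -0.02  0.01]
```

```bash
python3 -m jog '[[[0,0,0.04],[0,0,0],0],[[0,0,0.08],[0,0,0],0],[[0,0,0.08],[0,0,0],0]]' | grep -E 'posi|ft_f';python3 -m jog '[[[0,0,0.02],[0,0,0],0],[[0,0,0.04],[0,0,0],0],[[0,0,0.04],[0,0,0],0]]' | grep -E 'posi|ft_f'
```

```text
position: [0.5704, -0.1057, 0.0605]
ft_force: [-0.8, 1.6, 2.7]
position: [0.5705, -0.1057, 0.0601]
ft_force: [-2.6, 2.7, 11.0]
```

Cover 2 is stiff too (11 N), so it is locked. Next is cover 3.

```bash
python3 -m jog '[[[0,0,-0.5],[0,0,0],0],[[0,-0.5,-0.9],[0,0,0],0],[[0,-1.5,-0.9],[0,0,0],0],[[0,-2.2,-0.8],[0,0,0],0],[[0,-2.5,-0.4],[0,0,0],0],[[0,-2.5,-0.12],[0,0,0],0],[[0,-2.5,-0.12],[0,0,0],0]]'|grep -E 'posi|ft_f';python3 -m jog '[[[0,0,0.04],[0,0,0],0],[[0,0,0.08],[0,0,0],0],[[0,0,0.08],[0,0,0],0]]' | grep -E 'posi|ft_f';python3 -m jog '[[[0,0,0.02],[0,0,0],0],[[0,0,0.04],[0,0,0],0],[[0,0,0.04],[0,0,0],0]]' | grep -E 'posi|ft_f'
```

```text
position: [0.5613, -0.1683, 0.0611]
ft_force: [-0.2, 1.2, -0.4]
position: [0.5622, -0.1679, 0.0603]
ft_force: [-0.2, 0.4, 0.5]
position: [0.5624, -0.1684, 0.0595]
ft_force: [0.3, 2.8, 2.9]
```

Cover 3 is so far at 2.9 N. I press on in small steps.

```bash
python3 -m jog '[[[0,0,0.02],[0,0,0],0],[[0,0,0.05],[0,0,0],0],[[0,0,0.05],[0,0,0],0]]' | grep -E 'posi|ft_f';python3 -m jog '[[[0,0,0.02],[0,0,0],0],[[0,0,0.05],[0,0,0],0],[[0,0,0.05],[0,0,0],0]]' | grep -E 'posi|ft_f'
```

```text
position: [0.5624, -0.1689, 0.058]
ft_force: [1.9, 1.5, 3.7]
position: [0.5622, -0.169, 0.0567]
ft_force: [1.9, 1.2, 2.2]
```

```bash
python3 -m jog '[[[0,0,0.06],[0,0,0],0],[[0,0,0.12],[0,0,0],0],[[0,0,0.18],[0,0,0],0],[[0,0,0.24],[0,0,0],0],[[0,0,0.24],[0,0,0],0]]' | grep -E 'posi|ft_f';python3 -c "
from h import *
levels()"
```

```text
position: [0.5615, -0.1695, 0.0504]
ft_force: [1.4, 0.4, 2.0]
0.093 [(np.float64(-0.06), 81.9), (np.float64(-0.04), 82.0), (np.float64(-0.02), 82.3), (np.float64(0.0), 82.3), (np.float64(0.02), 82.4), (np.float64(0.04), 82.3)]
0.031 [(np.float64(-0.06), 83.5), (np.float64(-0.04), 82.9), (np.float64(-0.02), 82.9), (np.float64(0.0), 82.7), (np.float64(0.02), 82.6), (np.float64(0.04), 82.0)]
-0.031 [(np.float64(-0.06), 72.5), (np.float64(-0.04), 44.7), (np.float64(-0.02), 115.7), (np.float64(0.0), 98.0), (np.float64(0.02), 77.8), (np.float64(0.04), 65.7)]
-0.093 [(np.float64(-0.06), 82.7), (np.float64(-0.02), 83.1), (np.float64(0.0), 82.2)]
```

```bash
python3 -m jog '[[[0,0,0.06],[0,0,0],0],[[0,0,0.12],[0,0,0],0],[[0,0,0.18],[0,0,0],0],[[0,0,0.18],[0,0,0],0]]' | grep -E 'posi|ft_f';python3 -c "
from h import *
levels()
im,d=save('side','d3')
cv2.imwrite('pics/d3.png',cv2.resize(im[130:340,160:440,::-1],None,fx=2.8,fy=2.8,interpolation=3))"
```

```text
position: [0.5619, -0.1692, 0.046]
ft_force: [0.4, -0.7, 1.8]
0.093 [(np.float64(-0.06), 82.3), (np.float64(-0.04), 82.2), (np.float64(-0.02), 82.4), (np.float64(0.0), 82.1), (np.float64(0.02), 82.7), (np.float64(0.04), 82.4)]
0.031 [(np.float64(-0.06), 83.6), (np.float64(-0.04), 82.8), (np.float64(-0.02), 82.7), (np.float64(0.0), 82.2), (np.float64(0.02), 82.5), (np.float64(0.04), 82.0)]
-0.031 [(np.float64(-0.06), 71.8), (np.float64(-0.04), 44.5), (np.float64(-0.02), 127.5), (np.float64(0.0), 105.5), (np.float64(0.04), 65.4)]
-0.093 [(np.float64(-0.06), 82.6), (np.float64(-0.04), 82.4), (np.float64(0.0), 82.8)]
```

View pics/d3.png

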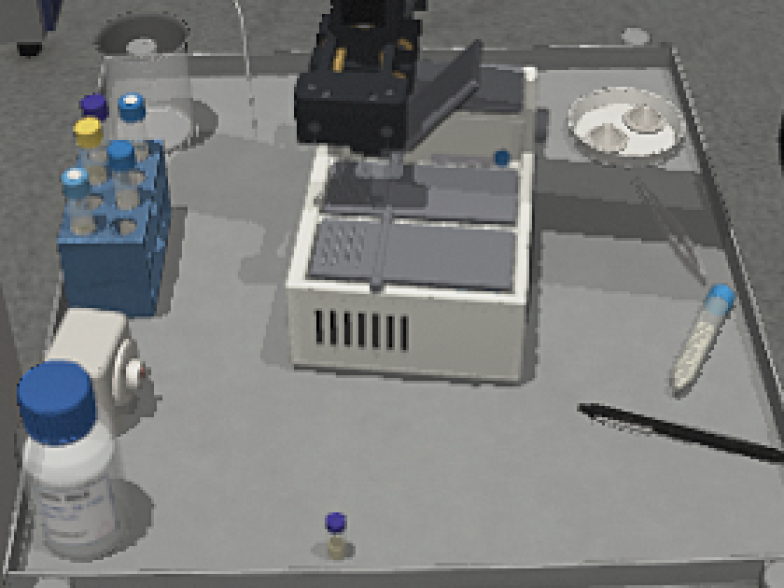

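Cover 3 is the released one: its front is up about 0.83 rad (plate at crop 410–480, rows 40–140), and the other covers are shut. I lift clear, pass over the lip and come down in front of it.

```bash
python3 -m jog '[[[0,0,-0.8],[0,0,0],0],[[0,0,-2.2],[0,0,0],0],[[0,0,-3.7],[0,0,0],0],[[0.5,0,-5],[0,0,0],0],[[2,0,-5.2],[0,0,0],0],[[3.5,0,-5.2],[0,0,0],0],[[4.7,0,-5.2],[0,0,0],0],[[4.7,0,-5.2],[0,0,0],0]]';python3 -c "
from h import *
go(inc(-.075,-.031,.108))
levels()"
```

```text
time_s: 10.9
position: [0.4406, -0.1527, 0.1756]
eef_rot: [-0.002, 0.067, 0.998, 0.001]
ft_force: [0.4, 0.5, 1.5]
opening: 0.0004
gripper_force: 0.0
t 10.9 F [0.4 0.5 1.5] shift [-0.26 -0.05  2.7 ] turn [ 0.01 -0.04 -0.  ]
0.093 [(np.float64(-0.06), 82.1), (np.float64(-0.04), 82.2), (np.float64(-0.02), 82.3), (np.float64(0.0), 82.3), (np.float64(0.02), 82.6), (np.float64(0.04), 82.4)]
0.031 [(np.float64(-0.06), 83.0), (np.float64(-0.04), 83.0), (np.float64(-0.02), 82.6), (np.float64(0.0), 82.6), (np.float64(0.02), 82.0), (np.float64(0.04), 82.2)]
-0.031 [(np.float64(-0.06), 72.2), (np.float64(-0.04), 44.7), (np.float64(-0.02), 128.3), (np.float64(0.0), 106.3), (np.float64(0.02), 83.3), (np.float64(0.04), 57.9)]
-0.093 [(np.float64(-0.06), 82.3), (np.float64(-0.04), 82.0), (np.float64(0.0), 82.3), (np.float64(0.02), 82.4), (np.float64(0.04), 82.4)]
```

```bash
python3 -m jog '[[[0,0,1.2],[0,0,0],0],[[0,0,2.3],[0,0,0],0],[[0,0,2.7],[0,0,0],0],[[-0.5,0,2.7],[0,0,0],0],[[-0.9,0,2.7],[0,0,0],0],[[-1.2,0,2.7],[0,0,0],0],[[-1.2,0,2.7],[0,0,0],0]]'|grep -E 'posi|ft_f';python3 -m jog '[[[-0.2,0,0],[0,0,0],0],[[-0.4,0,0],[0,0,0],0],[[-0.6,0,0],[0,0,0],0],[[-0.6,0,0],[0,0,0],0]]'
```

```text
position: [0.4775, -0.1576, 0.1097]
ft_force: [0.1, -0.1, 0.6]
time_s: 12.05
position: [0.491, -0.1594, 0.1089]
eef_rot: [0.001, 0.067, 0.998, -0.0]
ft_force: [-0.5, -1.3, -0.5]
opening: 0.0004
gripper_force: 0.0
```

```bash
python3 -c "
from h import *
go(inc(.023,-.031,.108))
levels()
im,d=save('side','d4')
cv2.imwrite('pics/d4.png',cv2.resize(im[130:340,160:440,::-1],None,fx=2.8,fy=2.8,interpolation=3))"
```

```text
t 12.05 F [-0.5 -1.3 -0.5] shift [-2.14 -0.05  0.04] turn [-0.    0.01  0.01]
0.093 [(np.float64(-0.06), 82.1), (np.float64(-0.04), 82.3), (np.float64(-0.02), 82.4), (np.float64(0.0), 82.3), (np.float64(0.02), 82.8), (np.float64(0.04), 82.2)]
0.031 [(np.float64(-0.06), 83.2), (np.float64(-0.04), 83.2), (np.float64(-0.02), 82.8), (np.float64(0.0), 82.6), (np.float64(0.02), 82.3), (np.float64(0.04), 82.1)]
-0.031 [(np.float64(-0.06), 71.7), (np.float64(-0.04), 45.8), (np.float64(-0.02), 45.7), (np.float64(0.0), 121.3), (np.float64(0.02), 82.3), (np.float64(0.04), 45.5)]
-0.093 [(np.float64(-0.06), 82.3), (np.float64(-0.04), 81.8), (np.float64(-0.02), 82.6), (np.float64(0.02), 82.7), (np.float64(0.04), 82.3)]
```

View pics/d4.png

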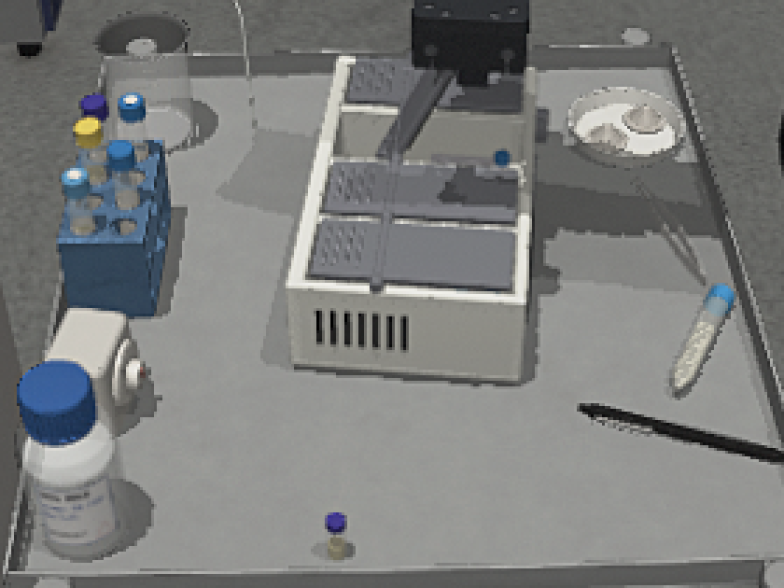

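The finger is pushing the cover, now about 1.1 rad and past crop (440,70). I continue with a slight lift.

```bash
python3 -m jog '[[[-0.2,0,-0.15],[0,0,0],0],[[-0.5,0,-0.3],[0,0,0],0],[[-0.8,0,-0.3],[0,0,0],0],[[-1.1,0,-0.3],[0,0,0],0],[[-1.4,0,-0.3],[0,0,0],0],[[-1.7,0,-0.3],[0,0,0],0],[[-1.85,0,-0.3],[0,0,0],0],[[-1.85,0,-0.3],[0,0,0],0]]'|grep -E 'posi|ft_f';python3 -m jog '[[[-0.06,0,0],[0,0,0],0],[[-0.12,0,0],[0,0,0],0],[[-0.12,0,0],[0,0,0],0]]'|grep -E 'posi|ft_f';python3 -c "
from h import *
go(inc(.023,-.031,.116))
levels()"
```

```text
position: [0.5365, -0.1655, 0.1161]
ft_force: [-0.4, -0.3, -0.3]
position: [0.5388, -0.1659, 0.1162]
ft_force: [-0.6, 0.2, 0.3]
t 13.25 F [-0.6  0.2  0.3] shift [-0.21 -0.05  0.01] turn [ 0.   -0.    0.01]
0.093 [(np.float64(-0.06), 82.1), (np.float64(-0.04), 82.0), (np.float64(-0.02), 82.0), (np.float64(0.0), 82.5), (np.float64(0.02), 82.9), (np.float64(0.04), 82.0)]
0.031 [(np.float64(-0.06), 83.5), (np.float64(-0.04), 83.2), (np.float64(-0.02), 82.9), (np.float64(0.0), 82.3), (np.float64(0.02), 82.7), (np.float64(0.04), 82.1)]
-0.031 [(np.float64(-0.06), 72.5), (np.float64(-0.04), 46.6), (np.float64(-0.02), 45.9), (np.float64(0.0), 45.1), (np.float64(0.02), 103.5)]
-0.093 [(np.float64(-0.06), 82.4), (np.float64(-0.04), 82.2), (np.float64(-0.02), 82.4), (np.float64(0.0), 81.9), (np.float64(0.02), 82.9), (np.float64(0.04), 82.5)]
```

```bash
for k in 1; do python3 -m jog '[[[-0.06,0,0],[0,0,0],0],[[-0.12,0,0],[0,0,0],0],[[-0.12,0,0],[0,0,0],0]]'|grep -E 'posi|ft_f'; done; python3 -m jog '[[[-0.05,0,0],[0,0,0],0],[[-0.1,0,0],[0,0,0],0],[[-0.1,0,0],[0,0,0],0]]'|grep -E 'posi|ft_f'
```

```text
position: [0.5421, -0.1663, 0.1163]
ft_force: [-0.6, -0.1, -0.6]
position: [0.5428, -0.1664, 0.1159]
ft_force: [-4.0, 1.3, 3.1]
```

```bash
python3 -m jog '[[[-0.03,0,0],[0,0,0],0],[[-0.06,0,0],[0,0,0],0],[[-0.06,0,0],[0,0,0],0]]'|grep -E 'posi|ft_f'
cat > ang.py <<'E'
from h import *
im,d=camera('side');P=pts('side',d);q=P-C;x=q@X;y=q@Y
m=(abs(y+.031)<.022)&(x>.0)&(x<.075)&(P[...,2]>.095)&(P[...,2]<.16)
c=np.polyfit(P[m][:,2],x[m],1);print(m.sum(),'lean',np.arctan(c[0])+np.pi/2)
for z in(.1,.12,.14,.155):
    k=m&(abs(P[...,2]-z)<.006);print(z,np.percentile(x[k],[5,50,95]) if k.any() else None, np.ptp(y[k]) if k.any() else 0)
go(inc(.023,-.031,.116))
E
python3 ang.py
```

```text
position: [0.543, -0.1664, 0.1158]
ft_force: [-9.8, 1.5, 6.5]
166 lean 1.5980309767060452
0.1 [0.01908539 0.02079067 0.02246843] 0.03771100291854352
0.12 [0.02480316 0.02619312 0.02801673] 0.03944604157699255
0.14 [0.01247377 0.0247807  0.03355106] 0.021964148493475923
0.155 [0.01264079 0.02243415 0.03483728] 0.008372188572022456
t 14.25 F [-9.6  1.1  5.2] shift [-0.04 -0.05 -0.01] turn [ 0.01 -0.06  0.01]
```

The finger met the stop (force rose to 10 N at about 1.84 rad). I retreat and check.

```bash
python3 -m jog '[[[0.3,0,0],[0,0,0],0],[[1,0,0],[0,0,0],0],[[2,0,0],[0,0,0],0],[[3.2,0,-0.6],[0,0,0],0],[[4.2,0,-2],[0,0,0],0],[[4.4,0,-3.5],[0,0,0],0],[[4.4,0,-4.5],[0,0,0],0],[[4.4,0,-4.5],[0,0,0],0]]';python3 ang.py; python3 -c "
from h import *
levels()
im,d=save('side','d5')
cv2.imwrite('pics/d5.png',cv2.resize(im[130:340,160:440,::-1],None,fx=2.8,fy=2.8,interpolation=3))"
```

```text
time_s: 15.05
position: [0.4395, -0.1529, 0.2323]
eef_rot: [0.004, 0.067, 0.998, -0.0]
ft_force: [-0.0, 0.8, -0.5]
opening: 0.0005
gripper_force: 0.0
226 lean 1.86680491333426
0.1 [0.01761559 0.0207961  0.02245117] 0.04380928557212282
0.12 [0.02457083 0.02616352 0.02814595] 0.03726161888422007
0.14 [0.03047203 0.03180401 0.0336468 ] 0.03859717125568534
0.155 [0.03395531 0.03723945 0.04207732] 0.04341161539615981
t 15.1 F [ 0.4  0.1 -0.5] shift [-4.24 -0.05  4.6 ] turn [-0.    0.05  0.01]
0.093 [(np.float64(-0.06), 82.0), (np.float64(-0.04), 82.1), (np.float64(-0.02), 81.9), (np.float64(0.0), 81.8), (np.float64(0.02), 82.2), (np.float64(0.04), 82.4)]
0.031 [(np.float64(-0.06), 83.2), (np.float64(-0.04), 82.9), (np.float64(-0.02), 82.8), (np.float64(0.0), 82.4), (np.float64(0.02), 82.4), (np.float64(0.04), 82.2)]
-0.031 [(np.float64(-0.06), 72.1), (np.float64(-0.04), 45.8), (np.float64(-0.02), 46.6), (np.float64(0.0), 46.1), (np.float64(0.02), 98.7)]
-0.093 [(np.float64(-0.06), 82.6), (np.float64(-0.04), 82.2), (np.float64(-0.02), 82.2), (np.float64(0.0), 82.2), (np.float64(0.02), 82.7)]
```

View pics/d5.png

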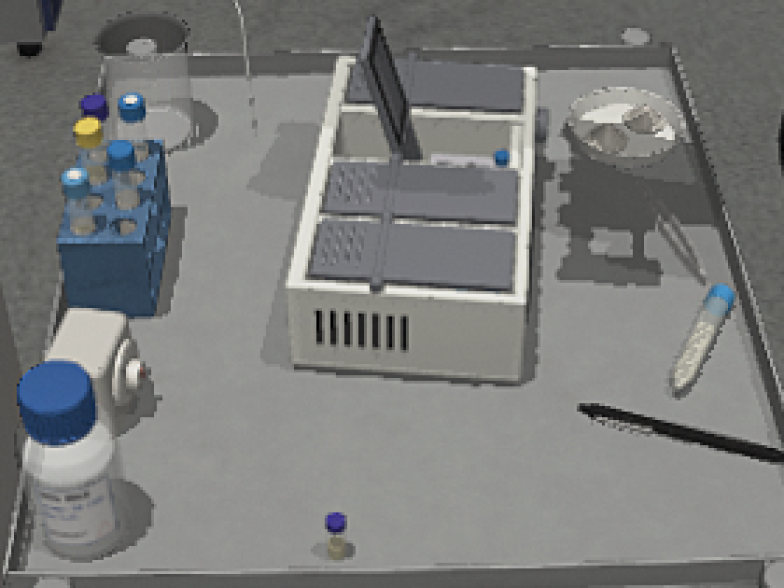

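Cover 3 stands open at about 1.86 rad (crop 360–420, rows 20–155). The other covers are shut and the bottle, beaker, timer and vial are where they were.

```bash
python3 -c "
from workcell import *
print(finish_job())"
```

```text
the job is handed in; nothing more can be done
None
```

Cover 3 was the released one and now stands open on its stop at about 1.86 rad, with the other covers shut and nothing else disturbed. Cover 4 was not pressed, and the test press on locked cover 1 reached 22 N, firmer than intended, because the fingertips end about 22 mm short of the stated TCP.

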